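# Set up the clay test tile and open the consolidant jar

## Robot

A 7-joint arm with a two-finger parallel gripper is mounted at the origin on the work surface. World frame = base frame: x ahead of the robot, y to its left, z up, the work surface at z = 0. Lengths are in m, angles in rad, forces in N, time in s.
With the tool pointing down it reaches from about 0.4 to 0.85 m from the base axis. Payload 4.5 kg.
Tool frame: the origin (TCP) lies between the finger pads; the fingertips stand 19 mm ahead of it and the grasp point (between the pads) is the TCP (r.tips_ahead is the distance from the TCP to the fingertips, in m); z points along the fingers, y is the line along which they close (so a half turn about z gives the same grasp; the last joint's range is limited). The gripper opens to 88 mm and grips with 3 to 60 N. Pads are 18 mm wide; open, the fingers measure 123 mm over their backs; the gripper's body (75 mm by 187 mm) begins 45 mm behind the grasp point.
Start: joints at [1.142, 0.689, -0.195, 1.565, 0.157, 0.902, -0.215], TCP at [0.279, -0.559, 0.258] pointing down, gripper open.
Joint ranges: [-3.01, 3.01], [-0.46, 2.08], [-1.47, 1.51], [0.13, 2.56], [-1, 4.14], [0.04, 2.09], [-2.66, 2.66]. Speed limits (rad/s): [2.57, 2.57, 3.14, 3.14, 3.14, 3.14, 3.14].

## Interface

Orientations are given as a unit quaternion [x, y, z, w].
In Python, from plant import r, cams, models gives the robot as it stands. The module is installed in compiled form; this text tells all that it offers.
- The arm moves only by the tool jog_arm, never from a script. Its arguments are lists of equal length, an entry for each row: "turn": the turn, a rotation vector about the tool's x, y, z in rad, a list of three; "translation": the shift along the tool's x, y, z in m, a list of three; "grip": the closure, from 0 (fully open) to 1 (shut). In form: {"turn": [[ax, ay, az], ...], "translation": [[tx, ty, tz], ...], "grip": [grip, ...]}. A call has 1 to 20 rows; each row is the pose to reach, as a shift and turn from the pose commanded when the call began, along the tool's axes at that moment; what a row does not reach only later rows make up. A row lasts 1/8 s, in which the tool goes at most 62.5 mm and 10.7 degrees, less where a joint would pass 70% of its speed; a pose out of reach is approached as far as the arm can. A call with a gripper value outside its range is refused whole. The fingers move at their own pace and stop on an object; "force" is the grip in N (left out, the last holds). Time passes only in rows, so rows that repeat a pose let the fingers close. It gives the time, the measured TCP pose, the force, the opening and the grip force at its end, in the units of the state.
- r.get_state(): the state, without advancing time (a new reading comes with each control period).
- cams.snapshot(name): name is "scene" or "top"; returns the picture (384x512x3 uint8, red, green, blue); there is no depth.
- cams.camera_params(name): a dict with "fx", "fy", "cx", "cy" (pixels), "eye" and "orientation" of the camera in the world. Camera axes: x right, y up, looking along -z (the intrinsics and any distortion apply to the point x, -y, -z); pixel columns grow to the right and rows downward; lengths in m; the calibration is good to about 2 mm. A picture is of the moment at which its call begins. camera_params takes no time and is no camera call.
- r.finish_job(): hands the job in; it is judged then, once.
Trained networks look in the newest picture that a camera, given by its name, has taken for a name from the list of things; names that differ only in an ending like _2 or _b are one class to them, and where a whole thing is asked for, a point or a joint stands for the part that bears it (a point fixed in the world has none). Each returns a list of dicts, best first, with "p" (0 to 1); they miss things now and then, are a little off and sometimes report something else, mostly with a low value. They report only what shows in the picture. A call takes as long as a camera call. They do not tell look-alikes from the thing itself.
- models.find_in(camera, name): "position" ([x, y, z] in m, in world coordinates, good to about 4 mm: the middle of the surface that is visible of it).
- models.masks_of(camera, name): "pixels" (384x512 bool, what is visible of it).
- models.place_of(camera, name): "position" ([x, y, z] in m, in world coordinates, good to about 4 mm: a listed point, or the origin of a listed thing).
The state is a dict: "clock": time; "q": joint angles; "qd": joint speeds; "joint_torque": joint torques, N m; "tool_pos": TCP position; "eef_rot": TCP orientation; "contact_force": force on the tool from outside, world axes, zero at the start; "moment": the same for the moment, N m; "opening": opening from 0.0 (shut) to 1.0 (fully open); "finger_force": force on a finger pad.
Only numpy, scipy, OpenCV 4.12 (cv2) and the standard library are available. Lean on these libraries where they do the work, as an engineer would, in place of code of your own. Each camera call takes 0.05 s, during which the arm holds its last target. There are 200 camera calls.

## Task

Get the conservation bench ready for coating a clay test tile: first take the tile out of its wooden rack and stand it on its end against the open front of the green metal rest, clearly leaning back against it, and let it go. Then open the amber jar that stands on the blue base: its cap undoes by a part turn, either clockwise or anticlockwise, so find out by trying which way it turns, and once it is free lift it straight up and finish while holding it still, about a hand's breadth above the jar. Leave the jar on the yellow base closed, and do not disturb the jug, the water glass or the brush pot.

Things in the scene. Friction and masses are not known exactly. Their poses are not given: they have to be found in the camera images.
- tile_mid (a point): Centre of the loose terracotta test tile, a flat slab 90 wide (x) x 12 thick (y) x 140 mm tall (z), about 0.28 kg, three painted colour swatches on its -y face. z points up along its length. It starts upright in the slot of the rack, its foot 8 mm above the work surface, about 108 mm of it standing free above the rack.
- rack: Fixed pale wooden rack, 124 (x) x 52 (y) x 40 mm high, with one slot 96 x 16 mm along its x, open at the top, slot floor 8 mm up. Origin at the centre of its underside.
- rest: Fixed green metal rest like a bookend: plate 110 mm wide (x), 65 high, 6 thick, with a foot running back 70 mm along +y. Origin at the lower edge of the plate's front face, mid-width; that face looks to -y, with flat open surface before it. A tile whose foot stands 25 mm before the face and leans on the plate's top edge tilts about 20 degrees and stays.
- base_blue: Fixed blue square base, 90 x 90 x 14 mm, carrying the jar to be opened. Origin at the centre of its underside. Blue and yellow bases may be on either side.
- base_yellow: Fixed yellow base of the same size, carrying the jar to be left closed.
- jar_a: One of two identical-looking amber jars, fixed on its base (it does not turn or lift), body 58 mm across, 92 mm tall under its cap. Origin at the centre of its underside, 14 mm above the work surface, z up. Either jar may be on the blue base: the jar whose x, y is that of base_blue is the one to open.
- jar_b: The other amber jar, same size and origin.
- cap_a_mid (a point): Centre of jar_a's loose round white ribbed cap, 60 mm across, 28 mm high, 45 g, z up; closed, its top is 112 mm and its lower edge 84 mm above the work surface. The blue stripe on top, along x, only shows its turning. Three inner lugs hold it, 1.5 mm slack up and sideways. Turned the right way by 45 to 65 degrees (aim at 55) it lifts straight off; at about 70 a stop.
- cap_b_mid (a point): Centre of jar_b's cap, the same in all but hand: one cap opens clockwise, the other anticlockwise, and which is which cannot be seen. Turned the wrong way, a closed cap meets a firm stop within about 5 degrees and then slips in the fingers without harm; turn back and try the other way.
- jug_mid (a point): Loose small terracotta jug, 142 mm tall, 92 mm across, point at half height; bystander.
- glass_mid (a point): Loose open water glass, 72 mm across, 50 mm tall, point at half height; bystander.
- pot_mid (a point): Loose white brush pot, 68 mm across, 85 mm tall, brushes up to about 170 mm; point at half height of the pot; bystander.
Mind the look-alikes: they are no part of the job. Of the things like the base_blue, leave any that is turquoise; of the rest the larger one is meant.

How it is judged:
On the way, in this order (a step that is already met when the one before it is completed fails the run):
1. the tile leans against the rest, let go and at rest (angle between tile_mid's own z axis and vertical between 0.12 and 0.7 rad and angle between the y axis of tile_mid and the y axis of rest, either way round below 0.75 rad and y of tile_mid in the frame of rest between -0.08 and 0.03 m and x of tile_mid in the frame of rest between -0.05 and 0.05 m and contact force between tile and rest above 0.05 N and linear speed of tile below 0.02 m/s and contact force between tile and the arm below 0.05 N and contact force between tile and the fingers below 0.05 N), for 0.3 s.
2. the cap of the jar on the blue base has been turned free and lifted off (((horizontal distance between jar_a and base_blue below 0.03 m and z of cap_a_mid in the frame of jar_a above 0.115 m) or (horizontal distance between jar_b and base_blue below 0.03 m and z of cap_b_mid in the frame of jar_b above 0.115 m))), for 0.1 s.
At the end, for the whole second after the job is handed in: Tile let go, still, leaning 7 to 40 degrees on the front of the rest and touching it; blue-base jar's cap held still in the fingers, 50 mm or more above its closed height, within 60 mm of the jar's axis; other cap on, within 12 mm of its start; jug, glass, pot upright (all of step 1 and ((horizontal distance between jar_a and base_blue below 0.03 m and z of cap_a_mid in the frame of jar_a above 0.134 m and horizontal distance between cap_a_mid and jar_a below 0.06 m and contact force between cap_a and the fingers above 1 N and contact force between cap_a and jar_a below 0.05 N and linear speed of cap_a below 0.03 m/s and z of cap_b_mid in the frame of jar_b below 0.09 m and distance of cap_b_mid from where it was at the start of the episode below 0.012 m) or (horizontal distance between jar_b and base_blue below 0.03 m and z of cap_b_mid in the frame of jar_b above 0.134 m and horizontal distance between cap_b_mid and jar_b below 0.06 m and contact force between cap_b and the fingers above 1 N and contact force between cap_b and jar_b below 0.05 N and linear speed of cap_b below 0.03 m/s and z of cap_a_mid in the frame of jar_a below 0.09 m and distance of cap_a_mid from where it was at the start of the episode below 0.012 m)) and angle between each of jug_mid, glass_mid, pot_mid's own z axis and vertical below 0.3 rad); the arm keeps its last pose, push and grip.
It fails at once if the jar on the yellow base opened or its cap displaced by over 12 mm ((horizontal distance between jar_a and base_blue below 0.03 m and distance of cap_b_mid from where it was at the start of the episode above 0.012 m) or (horizontal distance between jar_b and base_blue below 0.03 m and distance of cap_a_mid from where it was at the start of the episode above 0.012 m)).
It fails at once if a bystander moved by over 30 mm (distance of any of jug_mid, glass_mid, pot_mid from where it was at the start of the episode above 0.03 m).
It also fails if it takes over 48 s, if anything falls off the work surface, if the arm or the gripper's body presses on something with over 40 N, if the wrist force passes 120 N, or if a joint passes its speed limit or range.

## Working session

There is one attempt and no reset: what is moved stays moved. The work goes in short steps, Python scripts to look and compute and a tool call to move; the robot and the scene stay as the last step left them, time stands still between calls to the robot, and variables do not carry over. Pictures are saved under pics/ and viewed, at most 10 in all, crops included, and the job is handed in when it is done.

Besides the shell and the picture viewer there is one more tool, called after "Call:" by a JSON object that holds its "method" and its "body". jog_arm: Moves the arm, as the interface text tells. Its arguments: {"type":"object","properties":{"turn":{"type":"array"},"translation":{"type":"array"},"grip":{"type":"array"},"force":{"type":"number"}},"required":["turn","translation","grip"]}

```bash
mkdir -p pics; python3 - <<'E'
from plant import r,cams,models
import cv2,numpy as np
s=r.get_state();print({k:np.round(v,3).tolist() for k,v in s.items()})
for c in("scene","top"):
    cv2.imwrite(f"pics/{c}0.png",cams.snapshot(c)[:,:,::-1]);p=cams.camera_params(c);print(c,p)
    for n in["tile_mid","rack","rest","base_blue","base_yellow","jar_a","cap_a_mid","jug_mid","glass_mid","pot_mid"]:
        print(n,[(np.round(d["position"],3).tolist(),round(d["p"],2)) for d in models.place_of(c,n)[:4]])
E
```

```text
{'clock': 0.0, 'q': [1.142, 0.69, -0.194, 1.566, 0.157, 0.903, -0.215], 'qd': [0.0, -0.0, -0.001, 0.001, -0.001, 0.0, 0.001], 'joint_torque': [-0.001, -52.756, -1.267, -15.343, -0.053, 0.007, 0.0], 'tool_pos': [0.279, -0.559, 0.257], 'eef_rot': [0.973, 0.229, -0.0, -0.001], 'contact_force': [0.068, -0.41, 1.214], 'moment': [0.01, 0.002, 0.022], 'finger_force': 0.0, 'opening': 0.997}
scene {'fx': 464.8650875088156, 'fy': 464.8650875088156, 'cx': 246.70216317567562, 'cy': 189.71084287108044, 'eye': array([ 1.34427255, -0.10047642,  1.01393658]), 'orientation': array([0.27487852, 0.20855503, 0.57361338, 0.74290934])}
tile_mid [([0.422, -0.312, 0.081], 0.96)]
rack [([0.418, -0.311, 0.079], 0.2)]
rest [([0.551, -0.048, -0.001], 0.89)]
base_blue [([0.468, 0.348, -0.003], 0.82), ([0.512, 0.508, -0.0], 0.75), ([0.687, -0.278, 0.039], 0.68), ([0.603, 0.288, 0.004], 0.64)]
base_yellow [([0.46, 0.149, 0.002], 0.83)]
jar_a [([0.467, 0.347, 0.014], 0.88), ([0.456, 0.151, 0.014], 0.81)]
cap_a_mid [([0.461, 0.149, 0.095], 0.73)]
jug_mid [([0.756, 0.079, 0.073], 0.59)]
glass_mid [([0.396, -0.072, 0.
[... 305 characters left out ...]
85, -0.04938125, -0.69580744,  0.71486603])}
tile_mid [([0.416, -0.306, 0.083], 0.82), ([0.412, -0.311, -0.001], 0.69)]
rack [([0.414, -0.306, -0.0], 0.7)]
rest [([0.551, -0.051, -0.003], 0.85)]
base_blue [([0.604, 0.29, -0.0], 0.97), ([0.463, 0.353, 0.004], 0.66), ([0.513, 0.508, 0.0], 0.66), ([0.418, -0.308, 0.081], 0.56)]
base_yellow [([0.456, 0.148, 0.003], 0.73), ([0.466, 0.351, 0.003], 0.48)]
jar_a [([0.462, 0.352, 0.017], 0.53), ([0.461, 0.151, 0.098], 0.42), ([0.411, -0.309, -0.004], 0.16)]
cap_a_mid [([0.461, 0.152, 0.099], 0.75)]
jug_mid [([0.756, 0.078, 0.067], 0.88)]
glass_mid [([0.398, -0.072, 0.027], 0.71), ([0.753, 0.072, 0.068], 0.51)]
pot_mid [([0.687, -0.272, 0.042], 0.76)]
```

View pics/scene0.png

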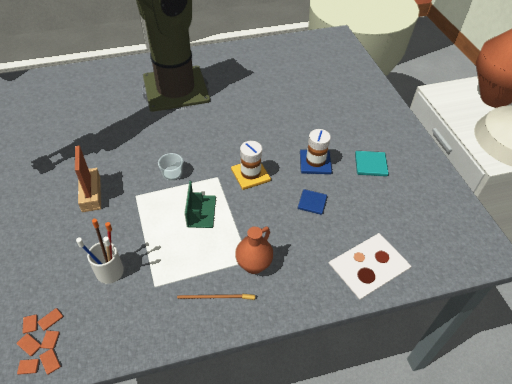

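View pics/top0.png

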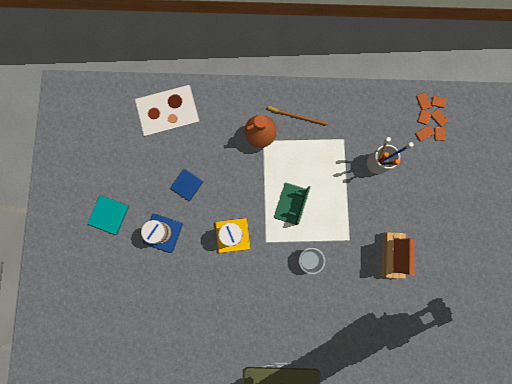

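The scene view shows the tile in its rack at (85,180), and the rest at (200,208) standing on paper. The blue base with its jar is at (316,155) and the yellow base with its jar at (250,165).

Things that could be taken for the blue base, by top-view pixel:
- (165,233): large blue, carries a jar. This is the one I choose.
- (187,184): small blue, empty.
- (108,214): turquoise, to be left alone.

Next is a close crop to confirm this and get the yaw angles.

```bash
cat > h.py <<'E'
from plant import r,cams,models
import cv2,numpy as np
from scipy.spatial.transform import Rotation as R
def back(c,u,v,z):
    p=cams.camera_params(c);d=R.from_quat(p["orientation"]).apply([(u-p["cx"])/p["fx"],-(v-p["cy"])/p["fy"],-1.])
    return p["eye"]+d*(z-p["eye"][2])/d[2]
def proj(c,P):
    p=cams.camera_params(c);q=R.from_quat(p["orientation"]).inv().apply(np.array(P)-p["eye"])
    return np.stack([p["cx"]+p["fx"]*q[...,0]/-q[...,2],p["cy"]-p["fy"]*q[...,1]/-q[...,2]],-1)
E
python3 - <<'E'
from h import *
t=cv2.imread("pics/top0.png");s=cv2.imread("pics/scene0.png")
def crop(im,x,y,w=66,h=50): return cv2.resize(im[y:y+h,x:x+w],(396,300),interpolation=cv2.INTER_CUBIC)
m=np.vstack([np.hstack([crop(t,260,175),crop(t,365,230)]),np.hstack([crop(s,170,180),crop(t,130,205)])])
cv2.imwrite("pics/crop1.png",m)
cams.snapshot("top");cams.snapshot("scene")
for c in("top","scene"):
  for n in["rest","rack","tile_mid","base_blue","cap_a_mid"]:
    for d in models.masks_of(c,n)[:3]:
        k=d["pixels"].astype(np.uint8);ct=max(cv2.findContours(k,0,2)[0],key=cv2.contourArea)
        b=cv2.minAreaRect(ct);print(c,n,round(d["p"],2),k.sum(),np.round(cv2.boxPoints(b),1).tolist())
E
```

```text
top rest 0.72 975 [[273.5, 217.5], [286.5, 178.5], [311.1000061035156, 186.6999969482422], [298.1000061035156, 225.6999969482422]]
top rack 0.71 650 [[382.0, 232.0], [405.0, 232.0], [405.0, 277.0], [382.0, 277.0]]
top tile_mid 0.9 735 [[394.0, 238.0], [414.0, 238.0], [414.0, 274.0], [394.0, 274.0]]
top base_blue 0.84 1003 [[87.0, 223.3000030517578], [99.9000015258789, 193.1999969482422], [129.3000030517578, 205.89999389648438], [116.5, 235.89999389648438]]
top base_blue 0.73 536 [[143.10000610351562, 243.5], [153.89999389648438, 212.3000030517578], [183.60000610351562, 222.60000610351562], [172.8000030517578, 253.8000030517578]]
top base_blue 0.72 541 [[170.5, 187.6999969482422], [183.5, 168.3000030517578], [202.8000030517578, 181.1999969482422], [189.89999389648438, 200.60000610351562]]
top cap_a_mid 0.78 391 [[220.0, 223.0], [241.0, 223.0], [241.0, 244.0], [220.0, 244.0]]
top cap_a_mid 0.64 427 [[142.0, 220.0], [165.0, 220.0], [165.0, 242.0], [142.0, 242.0]]
scene rest 0.81 1015 [[182.3000030517578, 225.89999389648438], [187.3000030517578, 181.6999969482422], [216.60000610351562, 1
[... 360 characters left out ...]
24219, 193.60000610351562], [84.19999694824219, 197.60000610351562]]
scene base_blue 0.75 738 [[355.0, 151.0], [387.0, 151.0], [387.0, 175.0], [355.0, 175.0]]
scene base_blue 0.68 660 [[78.0, 168.0], [100.0, 168.0], [100.0, 212.0], [78.0, 212.0]]
scene base_blue 0.63 516 [[296.79998779296875, 208.6999969482422], [301.8999938964844, 188.1999969482422], [326.3999938964844, 194.39999389648438], [321.29998779296875, 214.8000030517578]]
scene cap_a_mid 0.72 421 [[239.0, 141.0], [261.0, 141.0], [261.0, 162.0], [239.0, 162.0]]
scene cap_a_mid 0.53 361 [[231.1999969482422, 166.5], [262.8999938964844, 156.8000030517578], [269.8999938964844, 180.10000610351562], [238.3000030517578, 189.6999969482422]]
```

View pics/crop1.png

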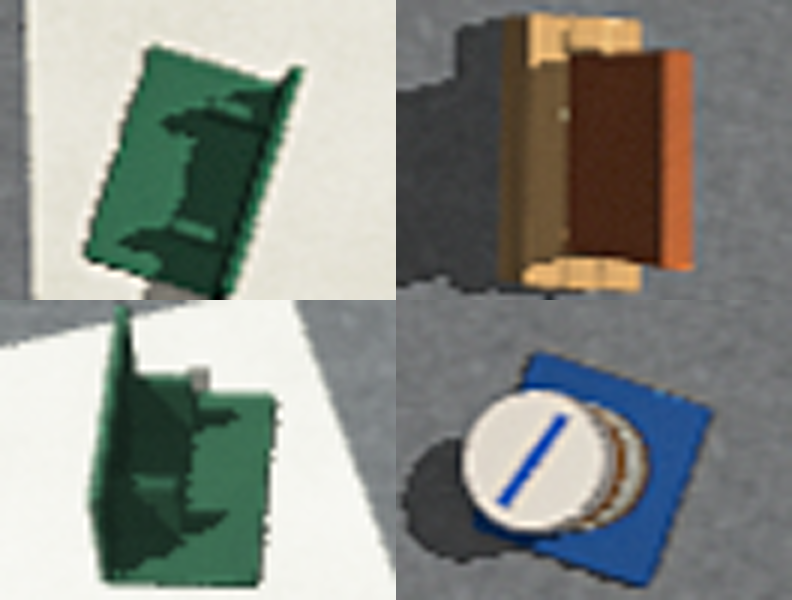

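The top crop shows the large blue base, centred near (165,233), carrying the jar I want. The rest's plate runs from about (310,186) to (299,225), with its foot to the left. Now I'll compute yaws and centres.

```bash
python3 - <<'E'
from h import *
a,b=back("top",310.5,186.2,.065),back("top",298.4,225.5,.065);d=a-b;print("rest top edge",a.round(4),b.round(4),np.linalg.norm(d),np.degrees(np.arctan2(d[1],d[0])))
a,b=back("top",285.3,182.6,.004),back("top",274,217.8,.004);d=a-b;print("foot back",a.round(4),b.round(4),np.linalg.norm(d),np.degrees(np.arctan2(d[1],d[0])))
a,b=back("top",414,238.,.148),back("top",414,275,.148);d=a-b;print("tile -y top",a.round(4),b.round(4),np.linalg.norm(d),np.degrees(np.arctan2(d[1],d[0])))
a,b=back("top",408.8,238.,.148),back("top",409.,275,.148);print("tile +y top",a.round(4),b.round(4))
for y in (-.308,): print("rack corners px", proj("top",[[.416+sx*.062,-.308+sy*.026,.04] for sx in(-1,1) for sy in(-1,1)]).round(1).tolist())
im=cams.snapshot("top").astype(int)
for nm,(x0,y0,x1,y1) in dict(blue=(135,212,172,246),yel=(214,218,246,250)).items():
    k=np.zeros((384,512),np.uint8);s=im[y0:y1,x0:x1]
    k[y0:y1,x0:x1]=(s.min(-1)>170)
    k=cv2.morphologyEx(k,cv2.MORPH_CLOSE,np.ones((7,7)));ct=max(cv2.findContours(k,0,2)[0],key=cv2.contourArea)
    (u,v),rad=cv2.minEnclosingCircle(ct);print(nm,u,v,rad,back("top",u,v,.112).round(4),"exp rad",.03*381/1.0)
    s=(im[:,:,2]-im[:,:,0]>60);l=np.zeros_like(s);l[int(v-8):int(v+9),int(u-8):int(u+9)]=s[int(v-8):int(v+9),int(u-8):int(u+9)]
    q=np.argwhere(l);w=np.array([back("top",c,rr,.112)[:2] for rr,c in q]);m=w.mean(0);e=np.linalg.svd(w-m)[2][0];print("stripe",m.round(4),np.degrees(np.arctan2(e[1],e[0])))
E
```

```text
rest top edge [ 0.5991 -0.0666  0.065 ] [ 0.4897 -0.0345  0.065 ] 0.11396419607640937 -16.379104815782586
foot back [ 0.6176 -0.0011  0.004 ] [0.5135 0.0299 0.004 ] 0.10858240994746494 -16.552937787712686
tile -y top [ 0.4617 -0.3149  0.148 ] [ 0.371  -0.3122  0.148 ] 0.09079188577510894 -1.7044694806321334
tile +y top [ 0.4614 -0.3019  0.148 ] [ 0.3706 -0.2999  0.148 ]
rack corners px [[406.1, 278.6], [387.1, 278.0], [404.9, 233.1], [386.2, 232.6]]
blue 155.3148193359375 231.5 13.767240524291992 [0.4616 0.3416 0.112 ] exp rad 11.43
stripe [0.4621 0.3493] 147.7017264065316
yel 230.0 234.23333740234375 11.627126693725586 [0.4597 0.1476 0.112 ] exp rad 11.43
stripe [0.4609 0.1482] -155.90193311313115
```

```bash
cat >> h.py <<'E'
def target(pos,yaw,tilt=0):
    "tool down, tool x at yaw deg; tilt: deg about tool x axis"
    return np.array(pos),R.from_euler("z",yaw,degrees=True)*R.from_euler("x",180,degrees=True)*R.from_euler("x",tilt,degrees=True)
def delta(pos,yaw,tilt=0,base=None):
    s=r.get_state();p0,r0=(s["tool_pos"],R.from_quat(s["eef_rot"])) if base is None else base
    p,q=target(pos,yaw,tilt);return "t",r0.inv().apply(p-p0).round(4).tolist(),"turn",(r0.inv()*q).as_rotvec().round(4).tolist()
E
python3 -c "
from h import *
print(delta([.416,-.3073,.22],-1.5))"
```

```text
('t', [0.235, -0.1643, 0.0377], 'turn', [0.0001, -0.0, 0.489])
```

Call:
{"method": "jog_arm", "body": {"turn": [[0,0,0.122],[0,0,0.244],[0,0,0.367],[0,0,0.489],[0,0,0.489],[0,0,0.489],[0,0,0.489],[0,0,0.489],[0,0,0.489],[0,0,0.489]], "translation": [[0.03,-0.02,0.005],[0.065,-0.045,0.01],[0.1,-0.07,0.015],[0.135,-0.095,0.02],[0.17,-0.12,0.03],[0.205,-0.145,0.0377],[0.225,-0.157,0.0377],[0.235,-0.1643,0.0377],[0.235,-0.1643,0.0377],[0.235,-0.1643,0.0377]], "grip": [0.4,0.4,0.4,0.4,0.4,0.4,0.4,0.4,0.4,0.4], "force": 30}}

```text
clock: 3.0
tool_pos: [0.4153, -0.3087, 0.2202]
eef_rot: [1.0, -0.014, -0.0, 0.001]
contact_force: [-0.4, -0.7, 0.5]
opening: 0.598
finger_force: 0.0
```

```bash
python3 - <<'E'
from h import *
s=r.get_state();print(s["tool_pos"],s["opening"],s["contact_force"].round(2) if hasattr(s["contact_force"],"round") else s["contact_force"])
for c in("top","scene"):
    im=cams.snapshot(c);cv2.imwrite(f"pics/{c}1.png",im[:,:,::-1])
    for d in models.place_of(c,"tile_mid")[:2]:print(c,d["position"],d["p"])
a=cv2.imread("pics/top1.png")[190:310,350:480];b=cv2.imread("pics/scene1.png")[100:220,30:160]
cv2.imwrite("pics/crop2.png",cv2.resize(np.hstack([a,b]),(780,360),interpolation=cv2.INTER_CUBIC))
print(delta([.416,-.3073,.125],-1.5))
E
```

```text
[ 0.41525129 -0.30870529  0.22017933] 0.5980109769276654 [-0.4  -0.68  0.47]
top [0.4179, -0.3061, 0.0848] 0.49
scene [0.4198, -0.3104, 0.0792] 0.88
scene [0.4577, 0.1494, 0.0144] 0.15
('t', [0.0005, -0.0009, 0.0951], 'turn', [0.0004, 0.0, -0.0016])
```

View pics/crop2.png

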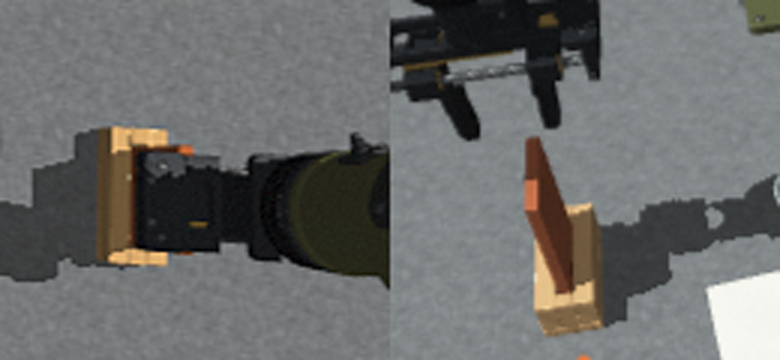

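The fingers at (440–560,100) in the scene crop straddle the tile top. Descending to grip it.

Call:
{"method": "jog_arm", "body": {"turn": [[0,0,0],[0,0,0],[0,0,0],[0,0,0],[0,0,0],[0,0,0],[0,0,0],[0,0,0],[0,0,0]], "translation": [[0,-0.001,0.03],[0.001,-0.001,0.06],[0.001,-0.001,0.085],[0.001,-0.001,0.095],[0.001,-0.001,0.095],[0.001,-0.001,0.095],[0.001,-0.001,0.095],[0.001,-0.001,0.095],[0.001,-0.001,0.095]], "grip": [0.4,0.4,0.4,0.4,1,1,1,1,1], "force": 30}}

```text
clock: 4.32
tool_pos: [0.4173, -0.3068, 0.1255]
eef_rot: [1.0, -0.013, 0.0, 0.0]
contact_force: [0.3, -0.4, 2.8]
opening: 0.134
finger_force: 30.2
```

```bash
python3 -c "
from h import *
s=r.get_state();b=(s['tool_pos'],R.from_quat(s['eef_rot']))
o=np.array([.548,-.050]);e=np.array([.284,.959])
p,q=b
print(R.from_quat(s['eef_rot']).as_matrix().round(3))
for y,z in((-.030,.225),(-.015,.135),(.0096,.1144)):
    xy=o+e*y;print(xy,delta([*xy,z],-16.5,-20))
print(delta([.43,-.29,.225],-1.5))
"
```

```text
[[ 1.    -0.026  0.001]
 [-0.026 -1.    -0.001]
 [ 0.001  0.001 -1.   ]]
[ 0.53948 -0.07877] ('t', [0.1163, -0.231, -0.0996], 'turn', [-0.3463, -0.0467, 0.2588])
[ 0.54374  -0.064385] ('t', [0.1201, -0.2456, -0.0096], 'turn', [-0.3463, -0.0467, 0.2588])
[ 0.5507264 -0.0407936] ('t', [0.1264, -0.2694, 0.011], 'turn', [-0.3463, -0.0467, 0.2588])
('t', [0.0124, -0.017, -0.0995], 'turn', [0.0009, -0.0009, -0.0002])
```

Call:
{"method": "jog_arm", "body": {"turn": [[0,0,0],[0,0,0],[0,0,0],[0,0,0],[-0.043,-0.006,0.032],[-0.087,-0.012,0.065],[-0.13,-0.018,0.097],[-0.173,-0.023,0.129],[-0.217,-0.029,0.162],[-0.26,-0.035,0.194],[-0.303,-0.041,0.226],[-0.3463,-0.0467,0.2588],[-0.3463,-0.0467,0.2588],[-0.3463,-0.0467,0.2588],[-0.3463,-0.0467,0.2588],[-0.3463,-0.0467,0.2588],[-0.3463,-0.0467,0.2588],[-0.3463,-0.0467,0.2588]], "translation": [[0,0,-0.02],[0,0,-0.05],[0,0,-0.08],[0,0,-0.1],[0.015,-0.029,-0.1],[0.029,-0.058,-0.1],[0.044,-0.087,-0.1],[0.058,-0.116,-0.1],[0.073,-0.144,-0.1],[0.087,-0.173,-0.1],[0.102,-0.202,-0.1],[0.1163,-0.231,-0.1],[0.1163,-0.231,-0.1],[0.117,-0.234,-0.08],[0.118,-0.238,-0.05],[0.12,-0.2456,-0.02],[0.12,-0.2456,-0.0096],[0.12,-0.2456,-0.0096]], "grip": [1,1,1,1,1,1,1,1,1,1,1,1,1,1,1,1,1,1], "force": 30}}

```text
clock: 6.58
tool_pos: [0.5427, -0.0649, 0.1345]
eef_rot: [0.975, -0.142, -0.026, 0.172]
contact_force: [0.3, 0.5, -3.1]
opening: 0.133
finger_force: 30.1
```

```bash
python3 - <<'E'
from h import *
s=r.get_state();print(s["tool_pos"],s["opening"],R.from_quat(s["eef_rot"]).as_matrix().round(3))
for c in("top","scene"):
    im=cams.snapshot(c);cv2.imwrite(f"pics/{c}2.png",im[:,:,::-1])
    for n in("tile_mid","rest"):
      for d in models.place_of(c,n)[:2]:print(c,n,d["position"],d["p"])
a=cv2.imread("pics/top2.png")[150:270,230:360];b=cv2.imread("pics/scene2.png")[130:250,130:260]
cv2.imwrite("pics/crop3.png",cv2.resize(np.hstack([a,b]),(780,360),interpolation=cv2.INTER_CUBIC))
xy=np.array([.548,-.050])+np.array([.284,.959])*.0096
print(delta([*xy,.1144],-16.5,-20))
E
```

```text
[ 0.54270315 -0.06494527  0.13452315] 0.1328001662911236 [[ 0.959 -0.267 -0.1  ]
 [-0.285 -0.901 -0.328]
 [-0.002  0.342 -0.94 ]]
top tile_mid [0.5358, -0.0806, 0.0928] 0.48
top rest [0.551, -0.0506, -0.0035] 0.53
scene tile_mid [0.4599, 0.1459, -0.001] 0.75
scene tile_mid [0.5438, -0.0841, 0.0907] 0.62
scene rest [0.5504, -0.0491, -0.0007] 0.7
('t', [-0.0001, -0.0302, 0.0115], 'turn', [-0.0011, -0.0003, -0.0004])
```

View pics/crop3.png

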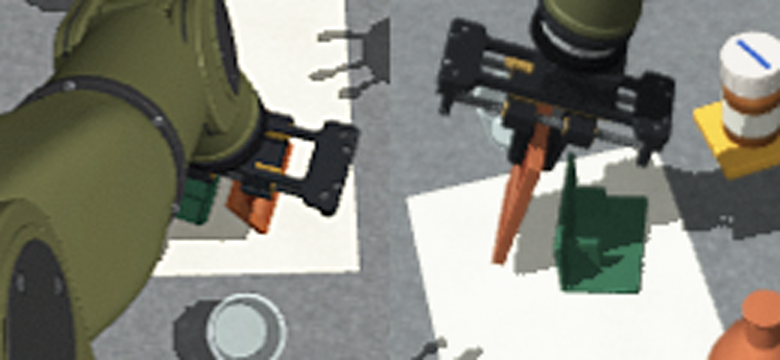

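The tile is tilted over the paper at scene crop (520,180), just in front of the plate at (570,220). Everything is as planned, so I'll bring it in.

Call:
{"method": "jog_arm", "body": {"turn": [[0,0,0],[0,0,0],[0,0,0],[0,0,0],[0,0,0],[0,0,0]], "translation": [[0,-0.008,0.003],[0,-0.016,0.006],[0,-0.023,0.009],[0,-0.028,0.011],[0,-0.03,0.0115],[0,-0.03,0.0115]], "grip": [1,1,1,1,1,1]}}

```text
clock: 7.62
tool_pos: [0.5503, -0.0408, 0.1135]
eef_rot: [0.975, -0.141, -0.025, 0.172]
contact_force: [-0.1, 0.8, -3.2]
opening: 0.133
finger_force: 30.1
```

```bash
python3 - <<'E'
from h import *
s=r.get_state();print(s["tool_pos"],s["opening"],s["contact_force"],s["moment"])
for c in("top","scene"):
    im=cams.snapshot(c);cv2.imwrite(f"pics/{c}3.png",im[:,:,::-1])
    for n in("tile_mid","rest"):
      for d in models.place_of(c,n)[:2]:print(c,n,d["position"],d["p"])
b=cv2.imread("pics/scene3.png")[150:240,150:250]
cv2.imwrite("pics/crop4.png",cv2.resize(b,(660,594),interpolation=cv2.INTER_CUBIC))
E
```

```text
[ 0.550286   -0.04076191  0.11352762] 0.13302356831568551 [-0.13149655  0.76275078 -3.24763349] [ 0.53841088 -0.1443608   0.01802075]
top tile_mid [0.5451, -0.0553, 0.0736] 0.7
top rest [0.5482, -0.0523, 0.0019] 0.86
scene tile_mid [0.5471, -0.0572, 0.0703] 0.68
scene rest [0.5508, -0.0513, -0.0031] 0.58
```

View pics/crop4.png

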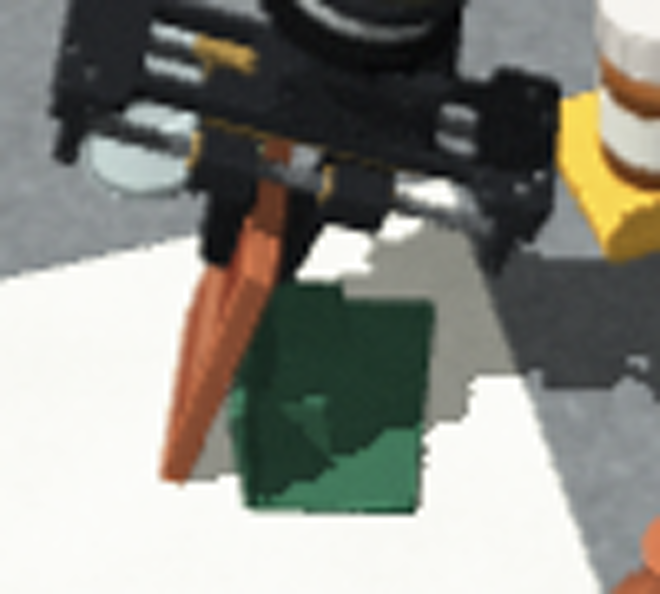

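Call:
{"method": "jog_arm", "body": {"turn": [[0,0,0],[0,0,0],[0,0,0]], "translation": [[0,-0.0003,0.001],[0,-0.0007,0.0019],[0,-0.0007,0.0019]], "grip": [1,1,1]}}

```text
clock: 8.3
tool_pos: [0.5505, -0.0407, 0.1123]
eef_rot: [0.975, -0.141, -0.025, 0.172]
contact_force: [-1.3, 1.6, 4.8]
opening: 0.132
finger_force: 30.0
```

Call:
{"method": "jog_arm", "body": {"turn": [[0,0,0],[0,0,0],[0,0,0]], "translation": [[0,-0.001,-0.0003],[0,-0.002,-0.0007],[0,-0.002,-0.0007]], "grip": [1,1,1]}}

```text
clock: 8.68
tool_pos: [0.5506, -0.0399, 0.112]
eef_rot: [0.974, -0.142, -0.026, 0.172]
contact_force: [-0.9, -1.4, 5.9]
opening: 0.129
finger_force: 30.1
```

Call:
{"method": "jog_arm", "body": {"turn": [[0,0,0],[0,0,0],[0,0,0],[0,0,0],[0,0,0]], "translation": [[0,0,0],[0,0,0],[0,0,0],[0,0,0],[0,0,0]], "grip": [0.8,0.75,0.65,0.65,0.65]}}

```text
clock: 9.3
tool_pos: [0.5509, -0.0386, 0.1115]
eef_rot: [0.975, -0.141, -0.025, 0.171]
contact_force: [-0.1, -0.7, 0.6]
opening: 0.35
finger_force: 0.0
```

Call:
{"method": "jog_arm", "body": {"turn": [[0,0,0],[0,0,0],[0,0,0],[0,0,0],[0,0,0]], "translation": [[0,0,-0.02],[0,0,-0.05],[0,0,-0.08],[0,0,-0.11],[0,0,-0.11]], "grip": [0.65,0.65,0.65,0.5,0.5]}}

```text
clock: 9.93
tool_pos: [0.5632, -0.0018, 0.2165]
eef_rot: [0.975, -0.141, -0.023, 0.171]
contact_force: [0.3, -0.4, 0.7]
opening: 0.5
finger_force: 0.0
```

```bash
python3 - <<'E'
from h import *
s=r.get_state();print(s["tool_pos"],s["opening"],s["contact_force"],s["q"])
for c in("top","scene"):
    im=cams.snapshot(c);cv2.imwrite(f"pics/{c}4.png",im[:,:,::-1])
    for n in("tile_mid",):
      for d in models.place_of(c,n)[:2]:print(c,n,d["position"],d["p"])
b=cv2.imread("pics/scene4.png")[150:240,150:250]
cv2.imwrite("pics/crop5.png",cv2.resize(b,(660,594),interpolation=cv2.INTER_CUBIC))
for yaw in(90,60,45,0,-45): print(yaw,delta([.463,.349,.22],yaw))
E
```

```text
[ 0.56315414 -0.00182727  0.21654534] 0.49991051271671677 [ 0.2875762  -0.35762216  0.69041265] [-0.47003667  0.76810447  0.41245403  1.72193155  0.04311743  0.84186141
 -2.03311034]
top tile_mid [0.5452, -0.0576, 0.071] 0.6
scene tile_mid [0.5487, -0.0602, 0.0677] 0.97
90 ('t', [-0.1939, -0.2892, -0.1113], 'turn', [0.2395, 0.3268, -1.8373])
60 ('t', [-0.1939, -0.2892, -0.1113], 'turn', [0.2939, 0.236, -1.3207])
45 ('t', [-0.1939, -0.2892, -0.1113], 'turn', [0.3137, 0.1905, -1.062])
0 ('t', [-0.1939, -0.2892, -0.1113], 'turn', [0.3469, 0.0535, -0.285])
-45 ('t', [-0.1939, -0.2892, -0.1113], 'turn', [0.3433, -0.0839, 0.4923])
```

View pics/crop5.png

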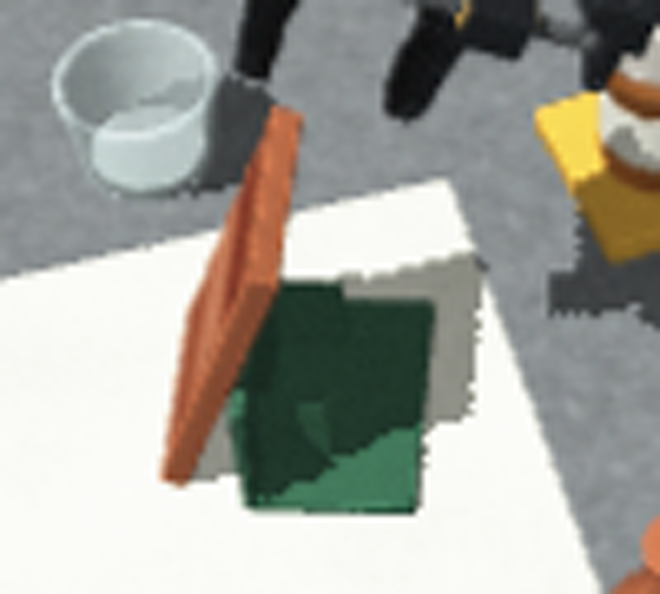

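The tile is leaning on the rest at crop (230,300), let go. Now to the blue-base jar at yaw 90°, keeping joint 7 mid-range.

Call:
{"method": "jog_arm", "body": {"turn": [[0.02,0.027,-0.153],[0.04,0.054,-0.306],[0.06,0.082,-0.459],[0.08,0.109,-0.612],[0.1,0.136,-0.766],[0.12,0.163,-0.919],[0.14,0.191,-1.072],[0.16,0.218,-1.225],[0.18,0.245,-1.378],[0.2,0.272,-1.531],[0.22,0.3,-1.684],[0.2395,0.3268,-1.8373],[0.2395,0.3268,-1.8373],[0.2395,0.3268,-1.8373],[0.2395,0.3268,-1.8373]], "translation": [[-0.016,-0.024,-0.009],[-0.032,-0.048,-0.019],[-0.048,-0.072,-0.028],[-0.065,-0.096,-0.037],[-0.081,-0.12,-0.046],[-0.097,-0.145,-0.056],[-0.113,-0.169,-0.065],[-0.129,-0.193,-0.074],[-0.145,-0.217,-0.083],[-0.162,-0.241,-0.093],[-0.178,-0.265,-0.102],[-0.1939,-0.2892,-0.1113],[-0.1939,-0.2892,-0.1113],[-0.1939,-0.2892,-0.1113],[-0.1939,-0.2892,-0.1113]], "grip": [0,0,0,0,0,0,0,0,0,0,0,0,0,0,0]}}

```text
clock: 12.0
tool_pos: [0.4642, 0.3477, 0.2206]
eef_rot: [0.708, 0.706, 0.0, 0.001]
contact_force: [-0.6, 0.4, -0.6]
opening: 1.0
finger_force: 0.0
```

```bash
python3 - <<'E'
from h import *
s=r.get_state();print(s["tool_pos"],s["opening"],s["contact_force"].round(1),s["q"].round(2))
for c in("top","scene"):
    im=cams.snapshot(c);cv2.imwrite(f"pics/{c}5.png",im[:,:,::-1])
    for n in("cap_a_mid","jar_a","tile_mid"):
      for d in models.place_of(c,n)[:3]:print(c,n,d["position"],d["p"])
b=cv2.imread("pics/scene5.png")[90:190,260:370]
cv2.imwrite("pics/crop6.png",cv2.resize(b,(660,600),interpolation=cv2.INTER_CUBIC))
print(delta([.463,.350,.1],90))
E
```

```text
[0.46415547 0.34773858 0.22062465] 1.0001431148253628 [-0.6  0.4 -0.6] [-0.54  0.69 -0.31  1.74  0.29  0.76 -1.  ]
top cap_a_mid [0.4616, 0.1526, 0.0982] 0.79
top jar_a [0.4615, 0.35, 0.0165] 0.51
top tile_mid [0.5457, -0.0556, 0.0707] 0.77
top tile_mid [0.6862, -0.2708, 0.04] 0.34
scene cap_a_mid [0.4613, 0.1497, 0.0945] 0.66
scene jar_a [0.4579, 0.1496, 0.0142] 0.68
scene jar_a [0.4644, 0.3495, 0.0112] 0.52
scene tile_mid [0.5484, -0.0602, 0.068] 0.83
scene tile_mid [0.4652, 0.3479, -0.0015] 0.31
('t', [0.0005, -0.001, 0.121], 'turn', [0.0024, -0.0006, 0.0004])
```

View pics/crop6.png

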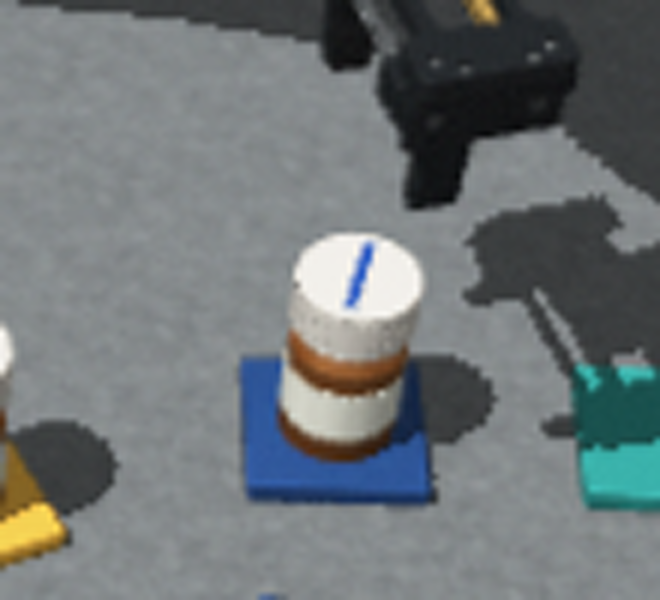

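The fingers are above the cap, whose top is at crop (357,275), over the blue base. Descending and gripping.

Call:
{"method": "jog_arm", "body": {"turn": [[0,0,0],[0,0,0],[0,0,0],[0,0,0],[0,0,0],[0,0,0],[0,0,0],[0,0,0],[0,0,0]], "translation": [[0.001,-0.001,0.03],[0.001,-0.001,0.06],[0.001,-0.001,0.09],[0.001,-0.001,0.11],[0.001,-0.001,0.119],[0.001,-0.001,0.119],[0.001,-0.001,0.119],[0.001,-0.001,0.119],[0.001,-0.001,0.119]], "grip": [0,0,0,0,0,1,1,1,1], "force": 20}}

```text
clock: 13.52
tool_pos: [0.4628, 0.3509, 0.1027]
eef_rot: [0.707, 0.707, 0.001, 0.0]
contact_force: [-0.7, 0.1, 4.0]
opening: 0.663
finger_force: 19.9
```

Call:
{"method": "jog_arm", "body": {"turn": [[0,0,0.08],[0,0,0.16],[0,0,0.25],[0,0,0.25]], "translation": [[0,0,0],[0,0,0],[0,0,0],[0,0,0]], "grip": [1,1,1,1], "force": 20}}

```text
clock: 14.02
tool_pos: [0.4631, 0.3508, 0.1027]
eef_rot: [0.789, 0.614, 0.002, 0.001]
contact_force: [-1.1, 0.5, 6.2]
opening: 0.662
finger_force: 19.9
```

```bash
cat > st.py <<'E'
from h import *
s=r.get_state();print(s["clock"],s["tool_pos"].round(4),s["opening"],s["finger_force"],s["contact_force"].round(2),s["moment"].round(3),s["q"].round(2),R.from_quat(s["eef_rot"]).as_matrix()[:,0].round(3))
E
python3 st.py
```

```text
14.025 [0.4631 0.3508 0.1027] 0.6615156294127708 19.882298162065126 [-1.11  0.47  6.19] [-0.135  0.268  0.01 ] [-0.63  0.85 -0.17  1.82  0.28  0.49 -1.24] [0.246 0.969 0.002]
```

No resisting moment so far, so clockwise seems to be the free way. I'll turn a little more and check the moment again.

Call:
{"method": "jog_arm", "body": {"turn": [[0,0,0.09],[0,0,0.18],[0,0,0.27],[0,0,0.35],[0,0,0.35]], "translation": [[0,0,0],[0,0,0],[0,0,0],[0,0,0],[0,0,0]], "grip": [1,1,1,1,1]}}

```text
clock: 14.65
tool_pos: [0.4634, 0.3504, 0.1027]
eef_rot: [0.884, 0.467, 0.002, 0.0]
contact_force: [-0.8, -1.1, 5.9]
opening: 0.664
finger_force: 19.9
```

```bash
python3 st.py; python3 - <<'E'
from h import *
for c in("top","scene"): cv2.imwrite(f"pics/{c}6.png",cams.snapshot(c)[:,:,::-1])
a=cv2.imread("pics/top6.png")[195:265,110:200];b=cv2.imread("pics/scene6.png")[110:180,270:360]
cv2.imwrite("pics/crop7.png",cv2.resize(np.hstack([a,b]),(792,308),interpolation=cv2.INTER_CUBIC))
E
```

```text
14.65 [0.4634 0.3504 0.1027] 0.6642216067035576 19.88003178308645 [-0.78 -1.08  5.91] [-0.194  0.176 -0.007] [-0.68  0.85 -0.08  1.82  0.14  0.47 -1.46] [0.563 0.826 0.003]
```

View pics/crop7.png

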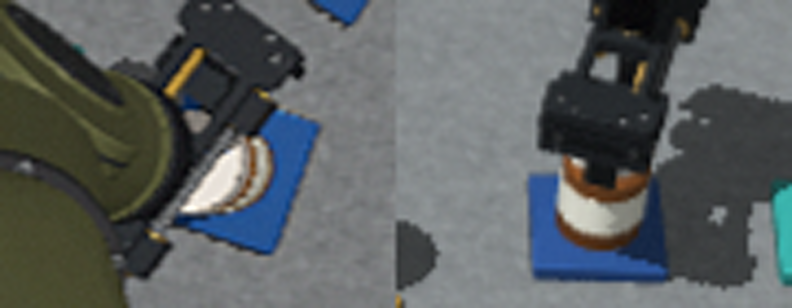

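The gripper holds the cap at top crop (215,185). It has turned 34° with no moment. Completing to 55°.

Call:
{"method": "jog_arm", "body": {"turn": [[0,0,0.09],[0,0,0.18],[0,0,0.27],[0,0,0.365],[0,0,0.365]], "translation": [[0,0,0],[0,0,0],[0,0,0],[0,0,0],[0,0,0]], "grip": [1,1,1,1,1]}}

```text
clock: 15.38
tool_pos: [0.4635, 0.3505, 0.1027]
eef_rot: [0.954, 0.299, 0.002, 0.0]
contact_force: [-0.7, -0.2, 5.7]
opening: 0.667
finger_force: 19.9
```

```bash
python3 st.py
```

```text
15.375 [0.4635 0.3505 0.1027] 0.6667853488835424 19.879550586101686 [-0.72 -0.23  5.74] [-0.088  0.183  0.013] [-0.73  0.85  0.    1.83 -0.    0.46 -1.69] [0.821 0.571 0.003]
```

Call:
{"method": "jog_arm", "body": {"turn": [[0,0,0],[0,0,0],[0,0,0],[0,0,0]], "translation": [[0,0,-0.002],[0,0,-0.004],[0,0,-0.006],[0,0,-0.006]], "grip": [1,1,1,1]}}

```text
clock: 15.88
tool_pos: [0.4631, 0.3505, 0.1081]
eef_rot: [0.954, 0.299, 0.001, 0.0]
contact_force: [-0.1, -0.1, -0.5]
opening: 0.66
finger_force: 19.9
```

```bash
python3 st.py
```

```text
15.875 [0.4631 0.3505 0.1081] 0.6603365728630702 19.89948905486017 [-0.15 -0.06 -0.51] [-0.035 -0.116 -0.042] [-0.73  0.84  0.    1.82 -0.    0.47 -1.69] [0.822 0.57  0.003]
```

Only the cap's weight is felt, so it's free. Lifting straight up.

Call:
{"method": "jog_arm", "body": {"turn": [[0,0,0],[0,0,0],[0,0,0],[0,0,0],[0,0,0],[0,0,0],[0,0,0],[0,0,0]], "translation": [[0,0,-0.01],[0,0,-0.025],[0,0,-0.045],[0,0,-0.065],[0,0,-0.085],[0,0,-0.085],[0,0,-0.085],[0,0,-0.085]], "grip": [1,1,1,1,1,1,1,1]}}

```text
clock: 16.88
tool_pos: [0.4622, 0.3501, 0.1922]
eef_rot: [0.954, 0.299, 0.0, 0.0]
contact_force: [0.0, 0.3, -0.1]
opening: 0.667
finger_force: 19.9
```

```bash
python3 st.py; python3 - <<'E'
from h import *
im=cams.snapshot("scene");cv2.imwrite("pics/scene7.png",im[:,:,::-1])
for n in("cap_a_mid","tile_mid","jug_mid","glass_mid","pot_mid"):
  for d in models.place_of("scene",n)[:2]:print(n,np.round(d["position"],3),d["p"])
E
```

```text
16.875 [0.4622 0.3501 0.1922] 0.6667672186509449 19.89571235351832 [ 0.03  0.33 -0.1 ] [ 0.036 -0.021 -0.029] [-0.73  0.71  0.01  1.78 -0.01  0.65 -1.69] [0.822 0.57  0.   ]
cap_a_mid [0.46  0.15  0.093] 0.74
jug_mid [0.761 0.075 0.073] 0.78
jug_mid [ 0.686 -0.275  0.042] 0.45
pot_mid [ 0.686 -0.276  0.041] 0.64
```

View pics/scene7.png

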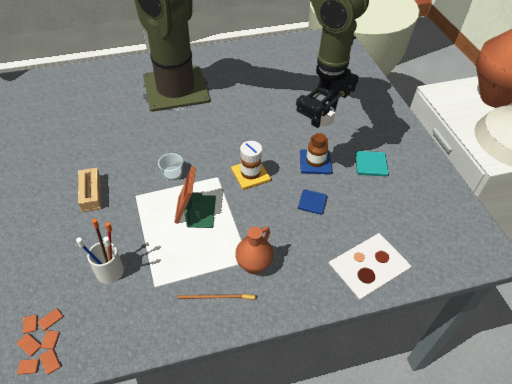

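The blue-base jar at (317,150) is open, with its cap in the fingers at (328,117). The tile leans on the rest at (186,195), and the other jar and the bystanders are undisturbed.

```bash
python3 -c "
from plant import r
print(r.finish_job())"
```

```text
the job is handed in; nothing more can be done
None
```

The job is handed in (no verdict came back): the tile leans on the rest and is let go, and the blue-base jar's cap came free clockwise and is held still about 90 mm above the jar; the yellow-base jar is still closed, and the jug, glass and pot look undisturbed.

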